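# Load the finned slotted weight onto a glue press

## Robot

A 6-joint arm with a two-finger parallel gripper is mounted at the origin on a cart in front of the work surface, level with it; the furniture and walls round the work are solid. World frame = base frame: x ahead of the robot, y to its left, z up, the work surface at z = 0. Lengths are in m, angles in rad, forces in N, time in s.
With the tool pointing down it reaches from about 0.25 to 0.775 m from the base axis. Payload 8.9 kg.
Tool frame: the origin (TCP) lies at the very end of the fingers, on their centre line; the grasp point (between the pads) lies 19 mm behind it (manip.pinch_z is the distance from the TCP to the grasp point, in m); z points along the fingers, y is the line along which they close (so a half turn about z gives the same grasp; the last joint's range is limited). The gripper opens to 85 mm and grips with 20 to 120 N. Pads are 22 mm wide; open, the fingers measure 114 mm over their backs; the gripper's body (76 mm by 85 mm) begins 54 mm behind the grasp point. The pads swing forward as they close: fully open they stand 13 mm farther back than shut.
Start: joints at [0.988, 0.291, -0.153, 1.127, 0, 1.431], TCP at [0.225, 0.474, 0.231] pointing down, gripper open.
Joint ranges: [-2.52, 2.52], [-0.91, 1.74], [-1.3, 1.37], [-1.96, 2.02], [-1.52, 1.47], [-3.14, 3.14]. Speed limits (rad/s): [2.22, 2.22, 2.79, 3.14, 3.14, 3.14].

## Interface

Orientations are given as a unit quaternion [w, x, y, z].
In Python, from workcell import manip gives the robot as it stands. The module is installed in compiled form; this text tells all that it offers.
- The arm moves only by the tool arm_command, never from a script. Its argument "increments" is text: rows parted by semicolons, each of 5 numbers parted by spaces: the shift along the tool's x, y, z in m, then the turn about the tool's z in rad, then the finger opening in m, from 0 to 0.0854. A call has exactly 5 rows; each row is the pose to reach, as a shift and turn from the pose commanded when the call began, along the tool's axes at that moment; what a row does not reach only later rows make up. A row lasts 1/12 s, in which the tool goes at most 41.7 mm and 7.16 degrees, less where a joint would pass 70% of its speed; a pose out of reach is approached as far as the arm can. A call with a gripper value outside its range is refused whole. The fingers move at their own pace and stop on an object; the grip force is fixed at half the most. Time passes only in rows, so rows that repeat a pose let the fingers close, or fill a call up. It gives the time, the measured TCP pose, the force, the opening and the grip force at its end, in the units of the state.
- manip.read_state(): the state, without advancing time (a new reading comes with each control period).
- manip.snapshot(name): name is "scene" or "side" or "wrist"; returns the picture (420x560x3 uint8, red, green, blue); there is no depth.
- manip.calibration(name): a dict with "fx", "fy", "cx", "cy" (pixels), "extrinsics" (4x4, takes a point from camera to world coordinates). Camera axes: x right, y down, z forward; pixel columns grow to the right and rows downward; lengths in m; the calibration is good to about 2 mm. The wrist camera is an equidistant fisheye: a pixel r from the principal point sees the ray r / f radians off the axis. A picture is of the moment at which its call begins: read the wrist's pose just before it. calibration takes no time and is no camera call; for the wrist camera it gives the pose at the moment of the call.
- manip.sign_off(): hands the job in; it is judged then, once.
The state is a dict: "clock": time; "joint_pos": joint angles; "joint_vel": joint speeds; "joint_torque": joint torques, N m; "tcp_pos": TCP position; "tcp_rot": TCP orientation; "ft_force": force on the tool from outside, world axes, zero at the start; "moment": the same for the moment, N m; "width": finger opening in m; "finger_force": force on a finger pad.
Only numpy, scipy, OpenCV 4.12 (cv2) and the standard library are available. Lean on these libraries where they do the work, as an engineer would, in place of code of your own. Each camera call takes 0.05 s, during which the arm holds its last target. There are 200 camera calls.

## Task

A rubber stamp is being glued under a weight hanger: slide the finned slotted weight sideways onto the hanger's stem between the shaft and the cap, lower it gently until it rests flat on the weight already there, then turn it about a quarter turn so that its slot points crosswise to the slot of the first weight, and let go. Feel your way, because the hanger was set down by eye: never push on the press with more than 15 N, and leave the other things where they are.

Things in the scene. Friction and masses are not known exactly. Their poses are not given: they have to be found in the camera images.
- press: Glue press, fixed to the table: plywood board 124 (x) x 112 (y) x 10 mm; origin at the centre of its underside, z up. On it: a wooden stamp block, a springy pad (sinks 0.2 mm per N) and a steel weight hanger, which cannot turn. The upright stem was set down by eye: its axis stands up to 10 mm off the press's z axis in x and also up to 10 mm in y (fixed in a run, not measured). Over 15 N on the press spoils the glue.
- first_weight (a point): Point on the press's z axis at the top of the weight already on the hanger, 55 mm above the board's underside; axes as the press. That brass weight is 72 mm in diameter, 10 mm thick, without a fin, slot facing the press's -x; below it is the hanger's pan, 76 mm in diameter. They stand off centre with the stem.
- stem_nominal (a point): Point on the press's z axis at the top of the stem's round shaft, 69 mm above the board's underside; axes as the press. The shaft is 13 mm in diameter, its top 2 mm chamfered. The true stem axis is up to 10 mm off in x and in y. Round the shaft the weight can turn but not come off sideways.
- neck_nominal (a point): Point on the press's z axis half-way up the neck (82 mm above the board's underside); axes as the press. The neck runs from 69 to 95 mm: the 13 mm bar milled to two flats, 7 mm thick in y, 13 mm long in x. A slot goes onto it only along the press's x axis, from either end. Above it a cap of 22 mm diameter, top at 102 mm. Off centre with the stem.
- weight: The brass weight to load, 0.18 to 0.33 kg: keyhole-slotted disc of 72 mm diameter, 10 mm thick, with an upright fin. Origin at the centre of the disc's underside, x axis pointing out through the slot. Centre bore 15.5 mm diameter; slot 10 mm wide, widening from 18 mm off the centre to a 33 mm wide mouth at the rim. It starts flat on the table, fin up.
- weight_centre (a point): Centre of the weight's disc, half-way through its 10 mm thickness (on the bore's axis); axes as the weight.
- weight_fin (a point): Centre of the weight's upright fin, the place to grasp: 30 mm from the disc's centre, opposite the slot, and 22 mm above the disc's top face. The fin is 12 mm long (along the weight's x), 10 mm thick (along its y, the way to pinch it) and 43 mm tall above the disc.
- frost_pot: Bystander: small frosted screw pot, 50 mm diameter, 38 mm tall; origin at the centre of its underside.
- jar: Bystander: white screw-top jar, 45 mm diameter, 36 mm tall; origin at the centre of its underside.
- round_stamp: Bystander: wooden block stamp lying die up, 50 x 52 x 27 mm; origin at the centre of its underside.
- vial: Bystander: small glass bottle, 28 mm diameter, 48 mm tall; origin at the centre of its underside.
- tweezers: Bystander: steel tweezers lying flat, 128 mm long along their y, 10 mm high; origin at the centre of the underside.
There are look-alikes about, which are no part of the job. What is shaped like the weight but green or purple is not meant.

How it is judged:
On the way:
1. the weight has come down from the neck round the shaft, with its slot still along the flats (within 0.6 rad of the press's x axis) (horizontal distance between weight_centre and stem_nominal below 0.018 m and z of weight_centre in the frame of press below 0.073 m and angle between the x axis of weight_centre and the x axis of press, either way round below 0.6 rad), for 0.1 s.
At the end, for the whole second after the job is handed in: The weight lies flat and at rest on the first weight, round the shaft (its centre 57 to 62 mm above the press's underside, within 18 mm of the press's centre line, tilted less than 0.06 rad), its slot crosswise: within 0.5 rad of the press's y axis, either way (horizontal distance between weight_centre and stem_nominal below 0.018 m and z of weight_centre in the frame of press between 0.057 and 0.062 m and angle between weight_centre's own z axis and vertical below 0.06 rad and angle between the x axis of weight_centre and the y axis of press, either way round below 0.5 rad and linear speed of weight below 0.01 m/s); the robot touches nothing.
It fails at once if the weight pushes on the press with more than 15 N (contact force between weight and press above 15 N).
It fails at once if the fingers push on the press with more than 15 N (contact force between the fingers and press above 15 N).
It fails at once if a bystander is moved by more than 20 mm (distance of any of frost_pot, jar, round_stamp, vial, tweezers from where it was at the start of the episode above 0.02 m).
It also fails if it takes over 72 s, if anything falls off the work surface, if the arm or the gripper's body presses on something with over 40 N, if the wrist force passes 120 N, or if a joint passes its speed limit or range.

## Working session

There is one attempt and no reset: what is moved stays moved. The work goes in short steps, Python scripts to look and compute and a tool call to move; the robot and the scene stay as the last step left them, time stands still between calls to the robot, and variables do not carry over. Pictures are saved under pics/ and viewed, at most 10 in all, crops included, and the job is handed in when it is done.

Besides the shell and the picture viewer there is one more tool, called as name(argument=value, ...) on one line, values as JSON. arm_command: Moves the arm, as the interface text tells. Its arguments: {"type":"object","properties":{"increments":{"type":"string"}},"required":["increments"]}

```bash
mkdir -p pics
cat > h.py <<'E'
import numpy as np, cv2
from workcell import manip
def snap(n,f):
    c=manip.calibration(n); im=manip.snapshot(n); np.savez(f'pics/{f}.npz',im=im,**{k:np.array(v) for k,v in c.items()})
    cv2.imwrite(f'pics/{f}.png',im[:,:,::-1]); return im,c
def ray(c,u,v,fish=False):
    x=(u-c['cx'])/c['fx'];y=(v-c['cy'])/c['fy']
    if fish:
        r=np.hypot(x,y); s=np.sin(r)/r if r>1e-9 else 1; d=np.array([x*s,y*s,np.cos(r)])
    else: d=np.array([x,y,1.])
    E=np.array(c['extrinsics']); return E[:3,3],E[:3,:3]@d
def plane(c,u,v,z,fish=False):
    o,d=ray(c,u,v,fish); return o+d*(z-o[2])/d[2]
def proj(c,p,fish=False):
    E=np.array(c['extrinsics']); q=E[:3,:3].T@(np.array(p)-E[:3,3])
    if fish:
        r=np.hypot(q[0],q[1]); t=np.arctan2(r,q[2]); k=t/r
        return c['cx']+c['fx']*q[0]*k, c['cy']+c['fy']*q[1]*k
    return c['cx']+c['fx']*q[0]/q[2], c['cy']+c['fy']*q[1]/q[2]
def load(f): return dict(np.load(f'pics/{f}.npz'))
E
python3 - <<'E'
from h import *
a,c=snap('scene','s0');b,d=snap('side','d0')
print(manip.read_state()); print(c,d)
E
```

```text
{'clock': 0.1, 'joint_pos': array([ 9.87735450e-01,  2.91234410e-01, -1.54053343e-01,  1.12672060e+00,
       -7.89930115e-06,  1.43149748e+00]), 'joint_vel': array([ 0.00077558, -0.0019083 ,  0.00332839, -0.00104826, -0.0005367 ,
        0.00195798]), 'joint_torque': array([ 1.03433700e-03, -5.37979388e+01,  3.31917536e+01,  9.31247341e-03,
       -2.19439071e-04, -2.17521676e-05]), 'tcp_pos': array([0.2251766 , 0.47380919, 0.23078338]), 'tcp_rot': array([-2.10456172e-04,  2.20064870e-01,  9.75485051e-01, -5.68306967e-04]), 'ft_force': array([0.14246466, 0.08669543, 0.3204416 ]), 'moment': array([ 0.02461662, -0.00219202, -0.01704338]), 'finger_force': 0.0, 'width': 0.08522074618692962}
{'fx': 502.46213221175407, 'fy': 502.46213221175407, 'cx': 281.9782975652377, 'cy': 216.6305775771429, 'extrinsics': array([[ 0.59185739, -0.50797427,  0.62583303,  0.04951151],
       [-0.8060416 , -0.37427431,  0.45849283, -0.37787266],
       [ 0.00133066, -0.77580982, -0.63096541,  0.64158439],
       [ 0.        ,  0.        ,  0.        ,  1.        ]])} {'fx': 495.6375542240917, 'fy': 495.6375542240917, 'cx': 286.524262064117, 'cy': 210.47202328978867, 'extrinsics': array([[-0.97511112, -0.13730926,  0.17408181,  0.39361342],
       [-0.22171418,  0.60764857, -0.762631  ,  0.85041548],
       [-0.00106427, -0.78224637, -0.62296829,  0.7653318 ],
       [ 0.        ,  0.        ,  0.        ,  1.        ]])}
```

View pics/s0.png

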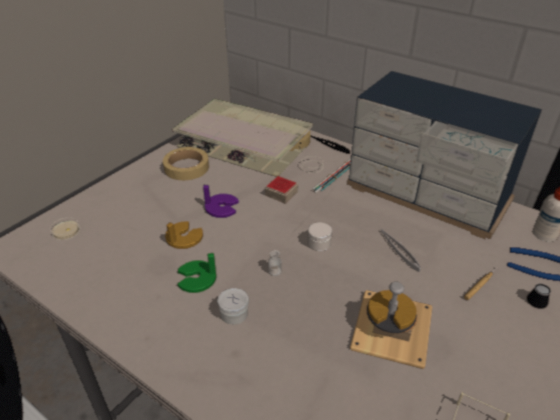

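View pics/d0.png

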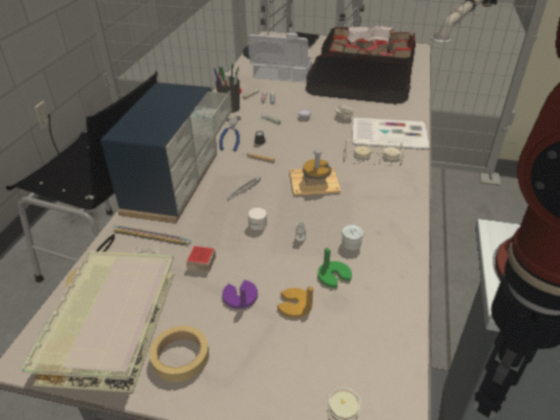

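Weight-shaped items in the scene view are purple (220,205), brass (184,236) and green (197,275). Only the brass one fits, since green and purple are excluded. I'll confirm with one enlarged crop and measure.

Run:
```python
from h import *
s=load('s0');d=load('d0')
a=cv2.resize(s['im'][205:260,150:215],None,fx=6,fy=6,interpolation=cv2.INTER_CUBIC)
b=cv2.resize(d['im'][275:325,270:330],None,fx=6,fy=6,interpolation=cv2.INTER_CUBIC)
e=cv2.resize(s['im'][275:365,345:440],None,fx=4,fy=4,interpolation=cv2.INTER_CUBIC)
f=cv2.resize(d['im'][140:200,280:350],None,fx=5,fy=5,interpolation=cv2.INTER_CUBIC)
C=np.zeros((700,800,3),np.uint8)
for im,(y,x) in ((a,(0,0)),(b,(0,400)),(e,(335,0)),(f,(335,400))): C[y:y+im.shape[0],x:x+im.shape[1]]=im[:700-y,:800-x]
cv2.imwrite('pics/crop0.png',cv2.resize(C,(686,600))[:,:,::-1])
for n,c in(('s',s),('d',d)):
    h=cv2.cvtColor(c['im'],cv2.COLOR_RGB2HSV)
    m=cv2.inRange(h,(10,140,60),(25,255,255)); 
    k,l,st,ce=cv2.connectedComponentsWithStats(m)
    for i in range(1,k):
        if st[i,4]>60: print(n,st[i],ce[i].round(1),plane(c,*ce[i],0.01).round(3))
```

```text
s [166 222  36  26 667] [182.  235.3] [0.518 0.201 0.01 ]
s [368 291  24  32 533] [379.2 305.7] [ 0.584 -0.184  0.01 ]
s [394 294  23  35 544] [404.7 311.9] [ 0.597 -0.223  0.01 ]
d [304 160  10  14  97] [309.1 166.4] [ 0.587 -0.278  0.01 ]
d [312 161  17  15 109] [321.5 169.2] [ 0.552 -0.272  0.01 ]
d [279 289  32  27 562] [294.5 301.9] [0.525 0.206 0.01 ]
```

View pics/crop0.png

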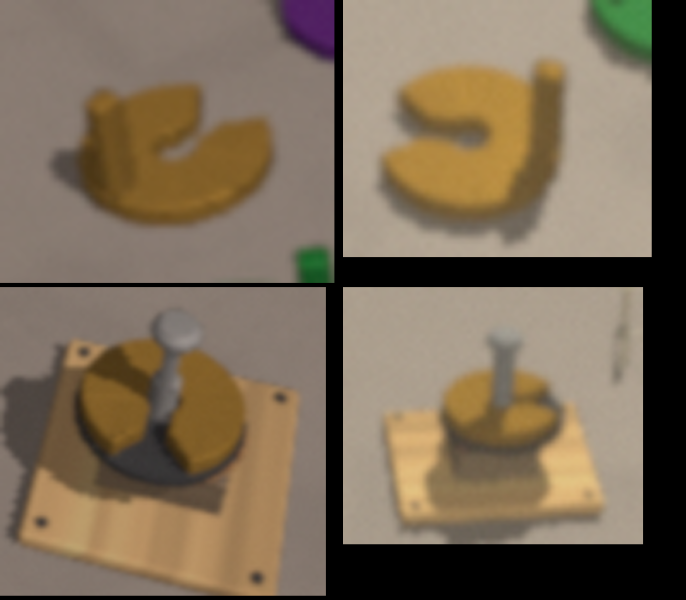

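The crop confirms the brass weight: upright fin at the far left, slot opening up-right in the scene view and left in the side view. In the lower crops the first weight's slot faces the robot, and the cap is at scene (397,286).

Run:
```python
from h import *
s=load('s0');d=load('d0')
for n,c,p in(('s',s,(170,223.9)),('d',d,(310,288.2))): print('fintop',n,plane(c,*p,.053).round(4))
for n,c,p in(('s',s,(183.4,234.6)),('d',d,(294.3,300.7))): print('bore',n,plane(c,*p,.010).round(4))
for n,c,p in(('s',s,(396.6,286.1)),('d',d,(317.8,151.9))): print('cap',n,plane(c,*p,.102).round(4))
q=np.array([plane(s,*p,.010) for p in((365.4,291.3),(432.5,305.9),(426.6,365.1),(350.8,348.8))])[:,:2]
print(q.round(4),q.mean(0).round(4),np.linalg.norm(np.roll(q,-1,0)-q,axis=1),np.degrees(np.arctan2(*(np.roll(q,-1,0)-q).T[::-1])))
# other bystanders
for n,p in(('frost',(233,306)),('jar',(320,237)),('vial',(274,264)),('green',(197,275)),('purp',(222,205)),('stamp',(282,190))): print(n,plane(s,*p,.02).round(3))
```

```text
fintop s [0.4953 0.2018 0.053 ]
fintop d [0.4952 0.2029 0.053 ]
bore s [0.5206 0.2003 0.01  ]
bore d [0.5256 0.2035 0.01  ]
cap s [ 0.5545 -0.2149  0.102 ]
cap d [ 0.5546 -0.2103  0.102 ]
[[ 0.5986 -0.1501]
 [ 0.6355 -0.2541]
 [ 0.5241 -0.2927]
 [ 0.4832 -0.189 ]] [ 0.5603 -0.2215] [0.11037674 0.11786765 0.11149003 0.12179107] [ -70.49648199 -160.88633051  111.51441869   18.63475696]
frost [0.436 0.002 0.02 ]
jar [ 0.66  -0.019  0.02 ]
vial [0.551 0.007 0.02 ]
green [0.452 0.097 0.02 ]
purp [0.624 0.193 0.02 ]
stamp [0.737 0.126 0.02 ]
```

```bash
cat >> h.py <<'E'
from scipy.spatial.transform import Rotation as R
def yaw(): 
    st=manip.read_state(); q=st['tcp_rot']; M=R.from_quat(np.roll(q,-1)).as_matrix(); return st,M,np.arctan2(M[1,1],M[0,1])
def to(p,yd):
    st,M,y=yaw(); t=M.T@(np.array(p)-st['tcp_pos']); dy=(np.radians(yd)-y+np.pi/2)%np.pi-np.pi/2
    print('t',st['clock'],'tcp',st['tcp_pos'].round(4),'yaw',np.degrees(y).round(2),'tiltz',M[:,2].round(4),'F',st['ft_force'].round(2),'w',round(st['width'],4))
    print('SHIFT',t.round(4),'TURN',round(-dy,4))
E
python3 -c "
from h import *
to((.4953,.2022,.13),90)"
```

```text
t 0.1 tcp [0.2252 0.4738 0.2308] yaw 64.57 tiltz [-7.e-04 -1.e-03 -1.e+00] F [0.14 0.09 0.32] w 0.0852
SHIFT [-0.3606 -0.1292  0.1009] TURN -0.4438
```

arm_command(increments="-0.036 -0.013 0.01 -0.09 0.05; -0.072 -0.026 0.02 -0.18 0.05; -0.108 -0.039 0.03 -0.27 0.05; -0.144 -0.052 0.04 -0.36 0.05; -0.18 -0.065 0.05 -0.444 0.05")

```text
clock: 0.52
tcp_pos: [0.3608, 0.3367, 0.1807]
tcp_rot: [-0.0, -0.003, 1.0, -0.0]
ft_force: [0.7, 0.6, 0.2]
width: 0.0502
finger_force: 0.0
```

```bash
python3 -c "
from h import *
to((.4953,.2022,.13),90)"
```

```text
t 0.5167 tcp [0.3608 0.3367 0.1807] yaw 90.3 tiltz [-2.e-04 -1.e-04 -1.e+00] F [0.67 0.64 0.16] w 0.0502
SHIFT [-0.1338 -0.1352  0.0507] TURN 0.0053
```

arm_command(increments="-0.03 -0.03 0.01 0 0.05; -0.06 -0.06 0.02 0 0.05; -0.09 -0.09 0.03 0 0.05; -0.12 -0.12 0.04 0.003 0.05; -0.1338 -0.1352 0.05 0.005 0.05")

```text
clock: 0.93
tcp_pos: [0.4963, 0.2004, 0.131]
tcp_rot: [0.001, 0.003, 1.0, -0.0]
ft_force: [0.3, 1.2, 0.9]
width: 0.0499
finger_force: 0.0
```

Run:
```python
from h import *
im,c=snap('wrist','w1')
to((.4953,.2022,.13),90)
print(proj(c,(.4953,.2022,.053),1),proj(c,(.523,.202,.01),1),c['fx'],c['extrinsics'].round(3).tolist())
cv2.imwrite('pics/w1b.png',cv2.resize(im,(800,600))[:,:,::-1])
```

```text
t 0.9833 tcp [0.4979 0.1976 0.1287] yaw 89.48 tiltz [ 4.0e-04 -2.3e-03 -1.0e+00] F [ 2.53 -3.5  -1.24] w 0.05
SHIFT [ 0.0027  0.0046 -0.0013] TURN -0.0091
(np.float64(283.2389922035771), np.float64(222.3234458749179)) (np.float64(282.6245015092294), np.float64(238.93609218770345)) 325.19226210127806 [[0.006, 0.964, 0.265, 0.43], [1.0, -0.005, -0.002, 0.2], [-0.0, 0.265, -0.964, 0.273], [0.0, 0.0, 0.0, 1.0]]
```

View pics/w1b.png

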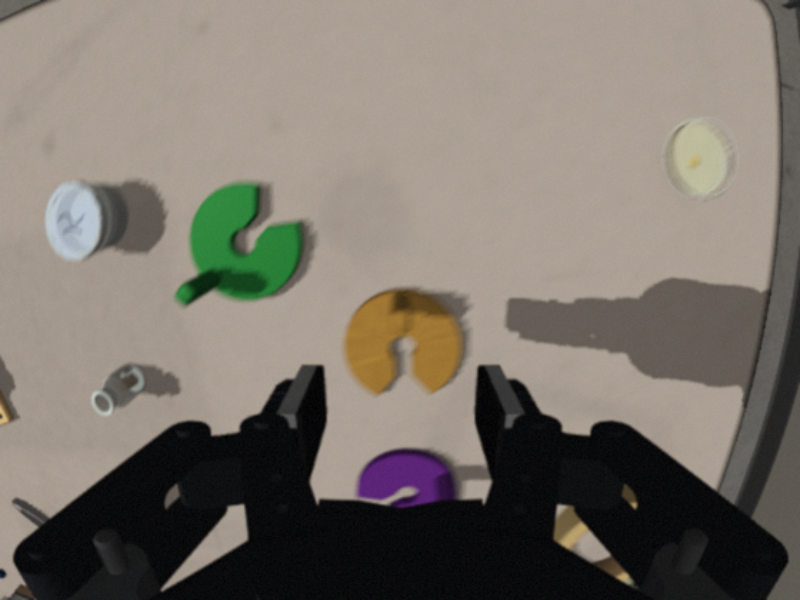

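The wrist view shows the brass disc centred at about (404,342) in the enlarged picture. The bore is at (404,345), the slot points straight down (world +x), and the fin is at about (403,310). I'll refine this with a mask.

Run:
```python
from h import *
c=load('w1'); h=cv2.cvtColor(c['im'],cv2.COLOR_RGB2HSV)
m=cv2.inRange(h,(8,130,50),(28,255,255)); m[:190]=0;m[300:]=0;m[:,:200]=0;m[:,360:]=0
ys,xs=np.nonzero(m)
P=np.array([plane(c,u,v,.010,True)[:2] for u,v in zip(xs,ys)])
(cx,cy),r=cv2.minEnclosingCircle((P*1000).astype(np.float32)); print(cx,cy,r)
# symmetry axis: slot midpoints per x row beyond centre
for x0 in range(int(cx)+9,int(cx)+33,3):
    s=P[np.abs(P[:,0]*1000-x0)<1.2][:,1]*1000; s.sort(); g=np.diff(s); i=g.argmax(); print(x0,(s[i]+s[i+1])/2,g[i])
big=cv2.resize(c['im'][195:285,235:335],None,fx=6,fy=6,interpolation=cv2.INTER_CUBIC); cv2.imwrite('pics/w1c.png',big[:,:,::-1])
```

```text
525.9122924804688 201.84942626953125 35.48480987548828
534 201.86220241094895 13.008250844492323
537 201.85360387002657 13.051790039849237
540 201.84506264333444 13.096399769634957
543 201.83376205680094 13.157578825041668
546 202.70649072866928 14.967043080607795
549 203.14505568060798 19.44386386005465
552 203.14428472889503 24.845406743689807
555 203.59006377741886 29.402443433512587
```

View pics/w1c.png

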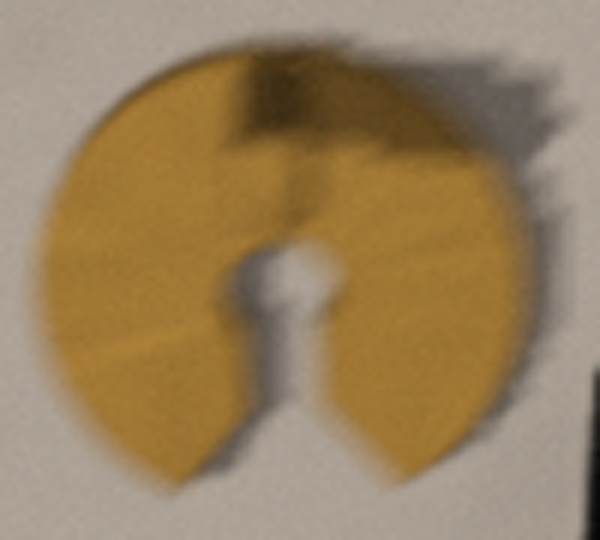

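arm_command(increments="0 0 0.02 0 0.05; 0 0 0.04 0 0.05; 0 0 0.05 0 0.05; 0 0 0.05 0 0.05; 0 0 0.05 0 0.05")

```text
clock: 1.4
tcp_pos: [0.4934, 0.2031, 0.0812]
tcp_rot: [-0.001, 0.002, 1.0, -0.0]
ft_force: [0.1, -0.1, 0.1]
width: 0.0499
finger_force: 0.0
```

```bash
python3 -c "
from h import *
to((.4955,.202,.016),91)"
```

```text
t 1.4 tcp [0.4934 0.2031 0.0812] yaw 89.75 tiltz [-1.2e-03 -3.0e-04 -1.0e+00] F [ 0.1  -0.08  0.1 ] w 0.0499
SHIFT [-0.0022 -0.001   0.0652] TURN -0.0219
```

arm_command(increments="-0.002 -0.001 0.015 -0.02 0.05; -0.002 -0.001 0.033 -0.02 0.05; -0.002 -0.001 0.05 -0.02 0.05; -0.002 -0.001 0.06 -0.02 0.05; -0.002 -0.001 0.065 -0.02 0.05")

```text
clock: 1.82
tcp_pos: [0.4957, 0.2022, 0.016]
tcp_rot: [-0.0, -0.008, 1.0, -0.0]
ft_force: [-0.6, -0.2, 1.0]
width: 0.0501
finger_force: 0.0
```

arm_command(increments="0 0 0 0 0.05; 0 0 0 0 0.0; 0 0 0 0 0.0; 0 0 0 0 0.0; 0 0 0 0 0.0")

```text
clock: 2.23
tcp_pos: [0.4966, 0.2023, 0.0172]
tcp_rot: [0.001, -0.008, 1.0, 0.0]
ft_force: [-1.0, 0.1, 4.9]
width: 0.0091
finger_force: 58.8
```

arm_command(increments="0 0 0 0 0; 0 0 0 0 0.0; 0 0 0 0 0.0; 0 0 0 0 0.0; 0 0 0 0 0.0")

```text
clock: 2.65
tcp_pos: [0.4966, 0.2023, 0.0172]
tcp_rot: [0.001, -0.008, 1.0, 0.0]
ft_force: [-1.6, 0.7, 6.3]
width: 0.0092
finger_force: 58.9
```

```bash
python3 -c "
from h import *
to((.4955,.202,.016),91)"
```

```text
t 2.65 tcp [0.4966 0.2023 0.0172] yaw 90.88 tiltz [ 1.6e-03  6.0e-04 -1.0e+00] F [-1.58  0.73  6.29] w 0.0092
SHIFT [ 0.0011 -0.0003  0.0012] TURN -0.0021
```

arm_command(increments="0 0 -0.015 0 0; 0 0 -0.04 0 0.0; 0 0 -0.065 0 0.0; 0 0 -0.08 0 0.0; 0 0 -0.085 0 0.0")

```text
clock: 3.07
tcp_pos: [0.4972, 0.2023, 0.1038]
tcp_rot: [0.002, -0.008, 1.0, 0.0]
ft_force: [0.8, 0.9, -2.9]
width: 0.0092
finger_force: 58.7
```

```bash
python3 -c "
from h import *
to((.461,-.246,.100),109)"
```

```text
t 3.0667 tcp [0.4972 0.2023 0.1038] yaw 90.87 tiltz [ 3.5e-03  9.0e-04 -1.0e+00] F [ 0.77  0.86 -2.94] w 0.0092
SHIFT [ 0.0431 -0.4477  0.0033] TURN -0.3164
```

arm_command(increments="0.002 -0.02 0 0 0; 0.005 -0.05 0 -0.03 0; 0.008 -0.08 0 -0.06 0; 0.011 -0.115 0 -0.09 0; 0.014 -0.15 0 -0.12 0")

```text
clock: 3.48
tcp_pos: [0.4832, 0.0506, 0.1006]
tcp_rot: [-0.001, -0.069, 0.998, 0.0]
ft_force: [0.4, 0.9, -2.5]
width: 0.0087
finger_force: 58.8
```

```bash
python3 -c "
from h import *
to((.461,-.246,.100),109)"
```

```text
t 3.4833 tcp [0.4832 0.0506 0.1006] yaw 97.89 tiltz [-0.0011 -0.     -1.    ] F [ 0.4   0.88 -2.52] w 0.0087
SHIFT [ 0.0627 -0.2908  0.0006] TURN -0.194
```

arm_command(increments="0.006 -0.03 0 -0.03 0; 0.013 -0.06 0 -0.06 0; 0.02 -0.095 0 -0.09 0; 0.028 -0.13 0 -0.12 0; 0.034 -0.16 0 -0.15 0")

```text
clock: 3.9
tcp_pos: [0.471, -0.1133, 0.1006]
tcp_rot: [-0.001, -0.143, 0.99, 0.0]
ft_force: [0.6, 0.9, -3.0]
width: 0.0094
finger_force: 58.8
```

```bash
python3 -c "
from h import *
to((.461,-.246,.100),109)"
```

```text
t 3.9 tcp [ 0.471  -0.1133  0.1006] yaw 106.4 tiltz [-1.e-03 -1.e-04 -1.e+00] F [ 0.61  0.9  -2.98] w 0.0094
SHIFT [ 0.0471 -0.1245  0.0007] TURN -0.0454
```

arm_command(increments="0.01 -0.03 0 -0.01 0; 0.02 -0.06 0 -0.02 0; 0.034 -0.09 0 -0.03 0; 0.042 -0.11 0 -0.045 0; 0.047 -0.1245 0.001 -0.045 0")

```text
clock: 4.32
tcp_pos: [0.4611, -0.2463, 0.0996]
tcp_rot: [-0.0, -0.164, 0.986, -0.0]
ft_force: [-0.2, 0.3, -2.6]
width: 0.0092
finger_force: 58.9
```

arm_command(increments="0 0 0 0 0; 0 0 0 0 0.0; 0 0 0 0 0.0; 0 0 0 0 0.0; 0 0 0 0 0.0")

```text
clock: 4.73
tcp_pos: [0.462, -0.243, 0.1002]
tcp_rot: [-0.0, -0.165, 0.986, 0.0]
ft_force: [-0.3, 0.1, -2.1]
width: 0.0092
finger_force: 58.9
```

Run:
```python
from h import *
to((.461,-.246,.100),109)
im,c=snap('wrist','w2'); snap('scene','s2'); snap('side','d2')
cv2.imwrite('pics/w2b.png',cv2.resize(im,(800,600))[:,:,::-1])
```

```text
t 4.7333 tcp [ 0.462  -0.243   0.1002] yaw 108.99 tiltz [-3.e-04  4.e-04 -1.e+00] F [-0.31  0.08 -2.13] w 0.0092
SHIFT [ 0.0019 -0.0025  0.0002] TURN -0.0002
```

View pics/w2b.png

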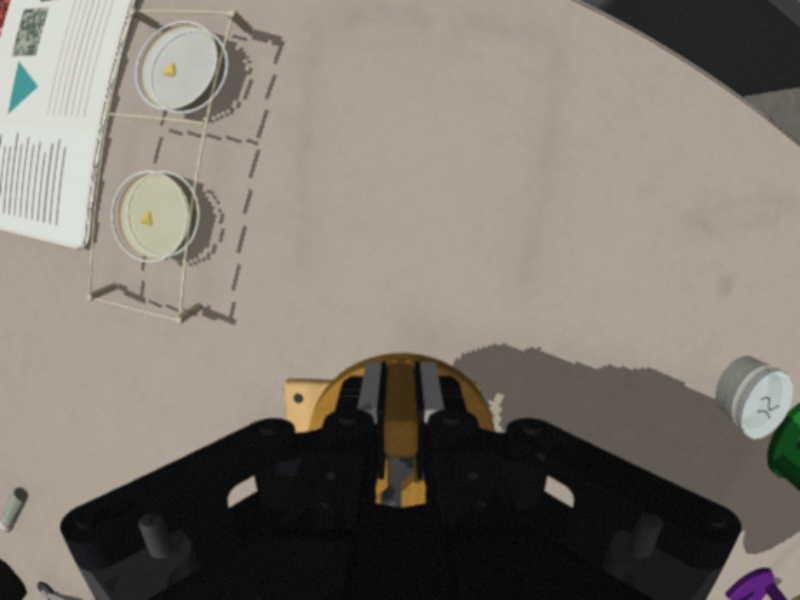

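Wrist view: the weight is held square between the fingers, with the disc centred at about (402,430), but the stem is hidden behind the gripper. I'll check the fixed cameras.

Run:
```python
from h import *
s=load('s2');d=load('d2')
e=cv2.resize(s['im'][265:365,340:440],None,fx=4,fy=4,interpolation=cv2.INTER_CUBIC)
f=cv2.resize(d['im'][125:200,280:355],None,fx=400/75,fy=400/75,interpolation=cv2.INTER_CUBIC)
cv2.imwrite('pics/crop2.png',np.hstack([e,f])[:,:,::-1])
print(proj(s,(.489,-.236,.093)),proj(d,(.489,-.236,.093)))
```

```text
(np.float64(388.16940250407845), np.float64(325.9114163298728)) (np.float64(344.7848230625914), np.float64(152.7014537105575))
```

View pics/crop2.png

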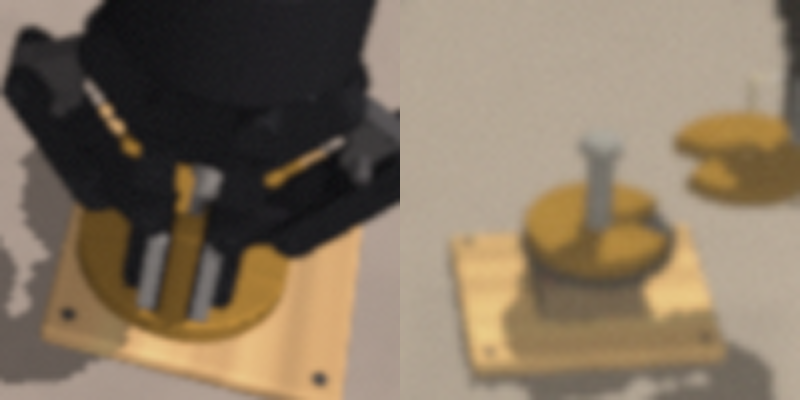

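Left crop: gripper over the weight, stem just ahead of it. Right crop: cap top at about (200,140), and the weight's two slot-mouth tips at about (275,133) and (290,180). I'll compare the cap with the tips in the same camera.

Run:
```python
from h import *
d=load('d2');s=load('s0')
k=75/400
cap=plane(d,280+200*k,125+140*k,.102)[:2]; a=plane(d,280+275*k,125+133*k,.093)[:2]; b=plane(d,280+290*k,125+180*k,.093)[:2]
print(cap,a,b,np.linalg.norm(a-b), 'slot dir',np.degrees(np.arctan2(*(a-b)[::-1])))
st,M,y=yaw(); x=-M[:2,0]; print('x',x, 'pred tipmid',st['tcp_pos'][:2]+x*(.0294+.032),(a+b)/2)
for n,c in(('s avg',np.array([.5545,-.2149])),('d',cap)):
    r=c-st['tcp_pos'][:2]; print(n,'fwd',r@x-.0294,'lat(tool y)',r@M[:2,1])
# press yaw: fit board quad
for n,c in(('s',s),('d',load('d0'))):
    h=cv2.cvtColor(c['im'],cv2.COLOR_RGB2HSV)
    m=cv2.inRange(h,(8,60,110),(25,255,255)); 
    if n=='s': m[:285]=0;m[372:]=0;m[:,:345]=0;m[:,440:]=0
    else: m[:150]=0;m[200:]=0;m[:,:285]=0;m[:,345:]=0
    m=cv2.morphologyEx(m,cv2.MORPH_OPEN,np.ones((3,3)))
    ys,xs=np.nonzero(m); P=np.array([plane(c,u,v,.01)[:2]*1000 for u,v in zip(xs,ys)],np.float32)
    print(n,cv2.minAreaRect(P))
```

```text
[ 0.55588328 -0.21315283] [ 0.52392395 -0.24182272] [ 0.51067259 -0.2018996 ] 0.04206487316471328 slot dir -71.63786099175
x [0.94571446 0.3249987 ] pred tipmid [ 0.52016886 -0.22353913] [ 0.51729827 -0.22186116]
s avg fwd 0.06727516243182308 lat(tool y) -0.0029874237406428902
d fwd 0.06915118021550855 lat(tool y) -0.001784661752758425
s ((564.708251953125, -218.58584594726562), (141.694091796875, 112.83969116210938), 18.649211883544922)
d ((568.8138427734375, -237.0686798095703), (127.91389465332031, 172.5670166015625), 17.98524284362793)
```

arm_command(increments="-0.006 -0.001 0.002 0 0; -0.014 -0.002 0.004 0 0; -0.022 -0.003 0.006 0 0; -0.03 -0.003 0.006 0 0; -0.036 -0.003 0.006 0 0")

```text
clock: 5.3
tcp_pos: [0.4982, -0.2348, 0.094]
tcp_rot: [0.0, -0.165, 0.986, 0.0]
ft_force: [0.1, -0.6, -2.9]
width: 0.009
finger_force: 58.9
```

arm_command(increments="0 0 0 0 0; 0 0 0 0 0; 0 0 0 0 0; 0 0 0 0 0; 0 0 0 0 0")

```text
clock: 5.72
tcp_pos: [0.4968, -0.2353, 0.0944]
tcp_rot: [-0.0, -0.164, 0.986, -0.0]
ft_force: [-0.5, 0.4, -2.6]
width: 0.009
finger_force: 58.9
```

```bash
cat >> h.py <<'E'
S=np.array([.5550,-.2140])
def loc():
    st,M,y=yaw(); x=-M[:2,0]; r=S-st['tcp_pos'][:2]
    print('t',round(st['clock'],2),'fwd %.4f lat %.4f z %.4f yaw %.2f'%(r@x-.0294,r@M[:2,1],st['tcp_pos'][2],np.degrees(y)),'Ftool',(M.T@st['ft_force']).round(2),'mom',(M.T@st['moment']).round(3))
E
python3 - <<'E'
from h import *
loc()
s,_=snap('scene','s3');d,_=snap('side','d3')
e=cv2.resize(s[265:365,340:440],None,fx=4,fy=4,interpolation=cv2.INTER_CUBIC)
f=cv2.resize(d[130:190,290:350],None,fx=400/60,fy=400/60,interpolation=cv2.INTER_CUBIC)
cv2.imwrite('pics/crop3.png',np.hstack([e,f])[:,:,::-1])
E
```

```text
t 5.72 fwd 0.0326 lat 0.0013 z 0.0944 yaw 108.90 Ftool [0.38 0.59 2.58] mom [-0.026  0.082 -0.031]
```

View pics/crop3.png

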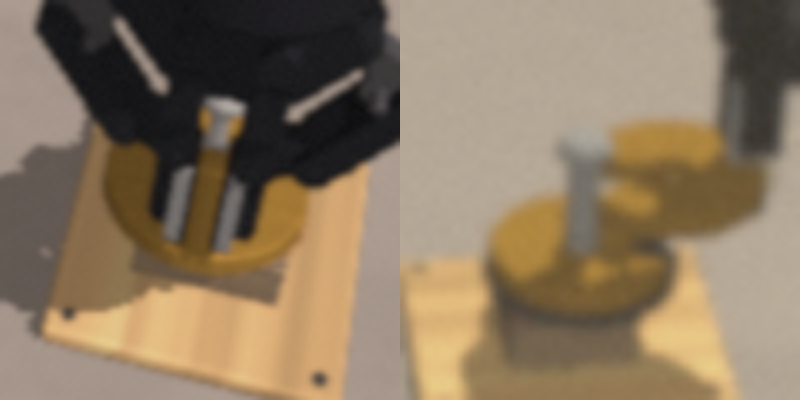

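Left crop: the neck stands between the prongs, with brass showing about equally on each side of it near (218,125). Right crop: the stem is entering the mouth near (600,160). From here I'll feel forward.

arm_command(increments="-0.001 0 0 0 0; -0.003 0 0 0 0; -0.005 0 0 0 0; -0.006 0 0 0 0; -0.006 0 0 0 0")

```text
clock: 6.23
tcp_pos: [0.503, -0.2332, 0.0943]
tcp_rot: [0.0, -0.164, 0.986, -0.0]
ft_force: [0.7, -0.1, -2.7]
width: 0.0089
finger_force: 58.9
```

```bash
python3 -c "
from h import *
loc()"
```

```text
t 6.23 fwd 0.0260 lat 0.0013 z 0.0943 yaw 108.93 Ftool [-0.62 -0.32  2.68] mom [0.002 0.038 0.02 ]
```

arm_command(increments="-0.001 0 0 0 0; -0.002 0 0 0 0; -0.003 0 0 0 0; -0.003 0 0 0 0; -0.003 0 0 0 0")

```text
clock: 6.65
tcp_pos: [0.5055, -0.2322, 0.0943]
tcp_rot: [-0.0, -0.164, 0.986, 0.0]
ft_force: [0.7, -0.3, -2.9]
width: 0.0092
finger_force: 58.9
```

```bash
python3 -c "
from h import *
loc()"
```

```text
t 6.65 fwd 0.0233 lat 0.0012 z 0.0943 yaw 108.93 Ftool [-0.53 -0.51  2.9 ] mom [-0.008  0.044  0.029]
```

arm_command(increments="-0.001 0 0 0 0; -0.002 0 0 0 0; -0.002 0 0 0 0; -0.002 0 0 0 0; -0.002 0 0 0 0")

```text
clock: 7.07
tcp_pos: [0.5074, -0.2316, 0.0943]
tcp_rot: [0.0, -0.164, 0.986, -0.0]
ft_force: [0.2, 0.6, -2.6]
width: 0.0089
finger_force: 58.9
```

```bash
python3 -c "
from h import *
loc()"
```

```text
t 7.07 fwd 0.0213 lat 0.0012 z 0.0943 yaw 108.92 Ftool [-0.42  0.51  2.64] mom [ 0.049  0.055 -0.008]
```

arm_command(increments="-0.001 0 0 0 0; -0.002 0 0 0 0; -0.003 0 0 0 0; -0.003 0 0 0 0; -0.003 0 0 0 0")

```text
clock: 7.48
tcp_pos: [0.5103, -0.2306, 0.0943]
tcp_rot: [-0.0, -0.164, 0.986, 0.0]
ft_force: [0.2, 0.7, -3.3]
width: 0.0091
finger_force: 58.9
```

arm_command(increments="-0.001 0 0 0 0; -0.002 0 0 0 0; -0.002 0 0 0 0; -0.002 0 0 0 0; -0.002 0 0 0 0")

```text
clock: 7.9
tcp_pos: [0.5121, -0.23, 0.0943]
tcp_rot: [-0.0, -0.164, 0.986, 0.0]
ft_force: [-1.4, 0.9, -3.0]
width: 0.009
finger_force: 58.9
```

```bash
python3 -c "
from h import *
loc()"
```

```text
t 7.9 fwd 0.0164 lat 0.0012 z 0.0943 yaw 108.92 Ftool [1.   1.32 3.03] mom [0.043 0.083 0.012]
```

arm_command(increments="-0.001 0 0 0 0; -0.002 0 0 0 0; -0.002 0 0 0 0; -0.002 0 0 0 0; -0.002 0 0 0 0")

```text
clock: 8.32
tcp_pos: [0.514, -0.2294, 0.0943]
tcp_rot: [0.0, -0.164, 0.986, -0.0]
ft_force: [-0.2, -0.2, -3.1]
width: 0.0093
finger_force: 58.9
```

arm_command(increments="-0.001 0 0 0 0; -0.002 0 0 0 0; -0.002 0 0 0 0; -0.002 0 0 0 0; -0.002 0 0 0 0")

```text
clock: 8.73
tcp_pos: [0.5159, -0.2287, 0.0943]
tcp_rot: [-0.0, -0.164, 0.986, 0.0]
ft_force: [0.6, 0.8, -2.9]
width: 0.0089
finger_force: 58.9
```

```bash
python3 -c "
from h import *
loc()"
```

```text
t 8.73 fwd 0.0123 lat 0.0012 z 0.0943 yaw 108.92 Ftool [-0.81  0.52  2.95] mom [-0.001  0.086 -0.019]
```

arm_command(increments="-0.001 0 0 0 0; -0.002 0 0 0 0; -0.003 0 0 0 0; -0.003 0 0 0 0; -0.003 0 0 0 0")

```text
clock: 9.15
tcp_pos: [0.5188, -0.2277, 0.0943]
tcp_rot: [-0.0, -0.164, 0.986, 0.0]
ft_force: [0.0, -0.4, -2.9]
width: 0.0091
finger_force: 58.9
```

arm_command(increments="-0.001 0 0 0 0; -0.002 0 0 0 0; -0.003 0 0 0 0; -0.003 0 0 0 0; -0.003 0 0 0 0")

```text
clock: 9.57
tcp_pos: [0.5216, -0.2267, 0.0943]
tcp_rot: [-0.0, -0.164, 0.986, 0.0]
ft_force: [-0.5, 0.1, -2.8]
width: 0.0091
finger_force: 58.9
```

arm_command(increments="-0.001 0 0 0 0; -0.002 0 0 0 0; -0.002 0 0 0 0; -0.002 0 0 0 0; -0.002 0 0 0 0")

```text
clock: 9.98
tcp_pos: [0.5235, -0.2261, 0.0943]
tcp_rot: [-0.0, -0.164, 0.986, -0.0]
ft_force: [-0.2, 0.1, -2.3]
width: 0.0091
finger_force: 58.9
```

```bash
python3 -c "
from h import *
loc()"
```

```text
t 9.98 fwd 0.0043 lat 0.0012 z 0.0943 yaw 108.92 Ftool [0.19 0.17 2.28] mom [ 0.048  0.026 -0.   ]
```

Now 1 mm steps until the back of the bore touches the neck.

arm_command(increments="-0.001 0 0 0 0; -0.002 0 0 0 0; -0.002 0 0 0 0; -0.002 0 0 0 0; -0.002 0 0 0 0")

```text
clock: 10.4
tcp_pos: [0.5254, -0.2255, 0.0943]
tcp_rot: [-0.0, -0.164, 0.986, 0.0]
ft_force: [0.5, 0.1, -2.4]
width: 0.009
finger_force: 58.9
```

arm_command(increments="-0.001 0 0 0 0; -0.001 0 0 0 0; -0.001 0 0 0 0; -0.001 0 0 0 0; -0.001 0 0 0 0")

```text
clock: 10.82
tcp_pos: [0.5263, -0.2251, 0.0943]
tcp_rot: [-0.0, -0.164, 0.986, 0.0]
ft_force: [-0.6, -0.8, -2.8]
width: 0.0091
finger_force: 58.9
```

```bash
python3 -c "
from h import *
loc()"
```

```text
t 10.82 fwd 0.0014 lat 0.0012 z 0.0943 yaw 108.92 Ftool [ 0.82 -0.57  2.83] mom [-0.004  0.022 -0.033]
```

arm_command(increments="-0.001 0 0 0 0; -0.001 0 0 0 0; -0.001 0 0 0 0; -0.001 0 0 0 0; -0.001 0 0 0 0")

```text
clock: 11.23
tcp_pos: [0.5273, -0.2249, 0.0943]
tcp_rot: [-0.0, -0.164, 0.986, -0.0]
ft_force: [0.3, 0.9, -1.8]
width: 0.0093
finger_force: 58.9
```

arm_command(increments="-0.001 0 0 0 0; -0.001 0 0 0 0; -0.001 0 0 0 0; -0.001 0 0 0 0; -0.001 0 0 0 0")

```text
clock: 11.65
tcp_pos: [0.5282, -0.2245, 0.0943]
tcp_rot: [-0.0, -0.164, 0.986, 0.0]
ft_force: [-0.3, -0.6, -2.1]
width: 0.0092
finger_force: 58.9
```

```bash
python3 -c "
from h import *
loc()"
```

```text
t 11.65 fwd -0.0006 lat 0.0013 z 0.0943 yaw 108.92 Ftool [ 0.45 -0.48  2.14] mom [-0.002  0.046 -0.064]
```

arm_command(increments="-0.001 0 0 0 0; -0.001 0 0 0 0; -0.001 0 0 0 0; -0.001 0 0 0 0; -0.001 0 0 0 0")

```text
clock: 12.07
tcp_pos: [0.5291, -0.2242, 0.0943]
tcp_rot: [-0.0, -0.164, 0.986, 0.0]
ft_force: [0.3, 0.2, -3.1]
width: 0.0091
finger_force: 58.9
```

arm_command(increments="-0.001 0 0 0 0; -0.001 0 0 0 0; -0.001 0 0 0 0; -0.001 0 0 0 0; -0.001 0 0 0 0")

```text
clock: 12.48
tcp_pos: [0.5299, -0.224, 0.0943]
tcp_rot: [-0.0, -0.164, 0.986, -0.0]
ft_force: [-2.3, -1.2, -2.2]
width: 0.009
finger_force: 59.0
```

```bash
python3 -c "
from h import *
loc()"
```

```text
t 12.48 fwd -0.0024 lat 0.0013 z 0.0943 yaw 108.91 Ftool [ 2.52 -0.38  2.15] mom [0.129 0.69  0.005]
```

Contact reads 2.5 N against the bore's back, so I'll back off 1.3 mm to centre and lower.

arm_command(increments="0.001 0 0 0 0; 0.0013 0 0 0 0; 0.0013 0 0.002 0 0; 0.0013 0 0.004 0 0; 0.0013 0 0.006 0 0")

```text
clock: 12.9
tcp_pos: [0.529, -0.2242, 0.0881]
tcp_rot: [0.0, -0.164, 0.986, 0.0]
ft_force: [-0.1, -0.3, -2.3]
width: 0.0093
finger_force: 58.9
```

```bash
python3 -c "
from h import *
loc()"
```

```text
t 12.9 fwd -0.0015 lat 0.0012 z 0.0881 yaw 108.93 Ftool [ 0.16 -0.28  2.33] mom [-0.023  0.098 -0.031]
```

arm_command(increments="0 0 0.0005 0 0; 0 0 0.001 0 0; 0 0 0.0015 0 0; 0 0 0.002 0 0; 0 0 0.002 0 0")

```text
clock: 13.32
tcp_pos: [0.5289, -0.2243, 0.0862]
tcp_rot: [-0.0, -0.164, 0.986, 0.0]
ft_force: [-0.9, 0.7, -3.2]
width: 0.0091
finger_force: 58.9
```

```bash
python3 -c "
from h import *
loc()"
```

```text
t 13.32 fwd -0.0014 lat 0.0012 z 0.0862 yaw 108.92 Ftool [0.66 0.91 3.18] mom [-0.007  0.09  -0.013]
```

arm_command(increments="0.0005 0 0.0003 0 0; 0.0005 0 0.0006 0 0; 0.0005 0 0.001 0 0; 0.0005 0 0.0015 0 0; 0.0005 0 0.0015 0 0")

```text
clock: 13.73
tcp_pos: [0.5284, -0.2244, 0.0847]
tcp_rot: [-0.0, -0.164, 0.986, 0.0]
ft_force: [-0.3, -0.3, -1.7]
width: 0.009
finger_force: 58.9
```

```bash
python3 -c "
from h import *
loc()"
```

```text
t 13.73 fwd -0.0008 lat 0.0012 z 0.0847 yaw 108.92 Ftool [ 0.34 -0.22  1.66] mom [ 0.022  0.044 -0.034]
```

arm_command(increments="0 0 0.0003 0 0; 0 0 0.0006 0 0; 0 0 0.001 0 0; 0 0 0.0015 0 0; 0 0 0.0015 0 0")

```text
clock: 14.15
tcp_pos: [0.5284, -0.2244, 0.0832]
tcp_rot: [-0.0, -0.164, 0.986, 0.0]
ft_force: [-0.3, 0.1, -2.9]
width: 0.0092
finger_force: 58.9
```

```bash
python3 -c "
from h import *
loc()"
```

```text
t 14.15 fwd -0.0008 lat 0.0012 z 0.0832 yaw 108.92 Ftool [0.21 0.2  2.88] mom [-0.051  0.063 -0.003]
```

arm_command(increments="0 0 0.0003 0 0; 0 0 0.0006 0 0; 0 0 0.001 0 0; 0 0 0.0015 0 0; 0 0 0.0015 0 0")

```text
clock: 14.57
tcp_pos: [0.5283, -0.2244, 0.0817]
tcp_rot: [-0.0, -0.164, 0.986, 0.0]
ft_force: [0.1, -0.0, -2.9]
width: 0.0092
finger_force: 58.9
```

```bash
python3 -c "
from h import *
loc()"
```

```text
t 14.57 fwd -0.0008 lat 0.0012 z 0.0817 yaw 108.92 Ftool [-0.06 -0.06  2.86] mom [ 0.014  0.062 -0.003]
```

arm_command(increments="0 0 0.0005 0 0; 0 0 0.001 0 0; 0 0 0.002 0 0; 0 0 0.003 0 0; 0 0 0.003 0 0")

```text
clock: 14.98
tcp_pos: [0.5283, -0.2244, 0.0786]
tcp_rot: [-0.0, -0.164, 0.986, 0.0]
ft_force: [-0.3, -0.3, -2.8]
width: 0.0093
finger_force: 58.9
```

arm_command(increments="0 0 0.0005 0 0; 0 0 0.001 0 0; 0 0 0.002 0 0; 0 0 0.0025 0 0; 0 0 0.0025 0 0")

```text
clock: 15.4
tcp_pos: [0.5284, -0.2244, 0.0762]
tcp_rot: [-0.0, -0.164, 0.986, 0.0]
ft_force: [0.3, 0.1, -2.7]
width: 0.0088
finger_force: 58.9
```

arm_command(increments="0 0 0.0005 0 0; 0 0 0.001 0 0; 0 0 0.0015 0 0; 0 0 0.002 0 0; 0 0 0.002 0 0")

```text
clock: 15.82
tcp_pos: [0.5283, -0.2244, 0.0742]
tcp_rot: [-0.0, -0.164, 0.986, 0.0]
ft_force: [-0.2, 0.4, -1.9]
width: 0.0093
finger_force: 58.9
```

```bash
python3 -c "
from h import *
loc()"
```

```text
t 15.82 fwd -0.0008 lat 0.0012 z 0.0742 yaw 108.92 Ftool [0.06 0.47 1.93] mom [ 0.041  0.065 -0.027]
```

arm_command(increments="0 0 0.0003 0 0; 0 0 0.0006 0 0; 0 0 0.001 0 0; 0 0 0.001 0 0; 0 0 0.001 0 0")

```text
clock: 16.23
tcp_pos: [0.5284, -0.2244, 0.0733]
tcp_rot: [-0.0, -0.164, 0.986, 0.0]
ft_force: [-0.4, 0.3, -2.0]
width: 0.0094
finger_force: 58.9
```

arm_command(increments="0 0 0.0003 0 0; 0 0 0.0006 0 0; 0 0 0.0006 0 0; 0 0 0.0006 0 0; 0 0 0.0006 0 0")

```text
clock: 16.65
tcp_pos: [0.5284, -0.2244, 0.0727]
tcp_rot: [0.0, -0.164, 0.986, 0.0]
ft_force: [0.3, 0.2, -1.5]
width: 0.0087
finger_force: 58.9
```

```bash
python3 -c "
from h import *
loc()"
```

```text
t 16.65 fwd -0.0009 lat 0.0013 z 0.0727 yaw 108.92 Ftool [-0.4   0.09  1.53] mom [-0.063  0.029 -0.027]
```

arm_command(increments="0 0 0.0003 0 0; 0 0 0.0006 0 0; 0 0 0.0006 0 0; 0 0 0.0006 0 0; 0 0 0.0006 0 0")

```text
clock: 17.07
tcp_pos: [0.5284, -0.2245, 0.0722]
tcp_rot: [0.0, -0.164, 0.986, -0.0]
ft_force: [-0.2, -0.1, -1.4]
width: 0.009
finger_force: 59.0
```

arm_command(increments="0 0 0.0003 0 0; 0 0 0.0006 0 0; 0 0 0.0006 0 0; 0 0 0.0006 0 0; 0 0 0.0006 0 0")

```text
clock: 17.48
tcp_pos: [0.5284, -0.2245, 0.0716]
tcp_rot: [0.0, -0.164, 0.986, -0.0]
ft_force: [-1.7, 0.3, 0.6]
width: 0.0089
finger_force: 59.3
```

```bash
python3 -c "
from h import *
loc()"
```

```text
t 17.48 fwd -0.0009 lat 0.0013 z 0.0716 yaw 108.92 Ftool [ 1.53  0.82 -0.65] mom [-0.078  0.151 -0.027]
```

arm_command(increments="-0.0001 0.0015 0 0.05 0; -0.0003 0.0044 0 0.15 0; -0.0006 0.0058 0 0.2 0; -0.0009 0.0073 0 0.25 0; -0.0013 0.0087 0 0.3 0")

```text
clock: 17.9
tcp_pos: [0.5272, -0.2158, 0.0717]
tcp_rot: [0.0, -0.014, 1.0, -0.0]
ft_force: [0.2, -1.3, 0.9]
width: 0.0092
finger_force: 59.4
```

```bash
python3 -c "
from h import *
loc()"
```

```text
t 17.9 fwd -0.0015 lat 0.0011 z 0.0717 yaw 91.60 Ftool [-0.16 -1.32 -0.87] mom [-0.014 -0.023 -0.019]
```

arm_command(increments="-0.0001 0.0029 0 0.1 0; -0.0006 0.0058 0 0.2 0; -0.0013 0.0087 0 0.3 0; -0.0023 0.0114 0 0.4 0; -0.0036 0.0141 0 0.5 0")

```text
clock: 18.32
tcp_pos: [0.5303, -0.2016, 0.0717]
tcp_rot: [0.0, 0.235, 0.972, -0.0]
ft_force: [-0.3, -0.2, 0.4]
width: 0.0091
finger_force: 59.4
```

```bash
python3 -c "
from h import *
loc()"
```

```text
t 18.32 fwd -0.0018 lat 0.0002 z 0.0717 yaw 62.80 Ftool [ 0.2  -0.33 -0.37] mom [-0.03   0.034 -0.038]
```

arm_command(increments="-0.0001 0.0029 0 0.1 0; -0.0006 0.0058 0 0.2 0; -0.0013 0.0087 0 0.3 0; -0.0023 0.0114 0 0.4 0; -0.0036 0.0141 0 0.5 0")

```text
clock: 18.73
tcp_pos: [0.5399, -0.1906, 0.0717]
tcp_rot: [0.0, 0.468, 0.884, 0.0]
ft_force: [-0.7, 0.9, 1.4]
width: 0.0094
finger_force: 59.4
```

```bash
python3 -c "
from h import *
loc()"
```

```text
t 18.73 fwd -0.0016 lat -0.0007 z 0.0717 yaw 34.16 Ftool [ 1.11 -0.06 -1.36] mom [0.039 0.04  0.021]
```

arm_command(increments="-0.0001 0.0029 0 0.1 0; -0.0006 0.0058 0 0.2 0; -0.001 0.0076 0 0.26 0; -0.001 0.0076 0 0.26 0; -0.001 0.0076 0 0.26 0")

```text
clock: 19.15
tcp_pos: [0.5468, -0.1872, 0.0717]
tcp_rot: [0.0, 0.576, 0.817, 0.0]
ft_force: [0.5, 1.3, 0.4]
width: 0.0089
finger_force: 59.4
```

```bash
python3 -c "
from h import *
loc()"
```

```text
t 19.15 fwd -0.0014 lat -0.0013 z 0.0717 yaw 19.67 Ftool [ 1.11  0.9  -0.4 ] mom [-0.222 -0.01  -0.016]
```

arm_command(increments="0 0 0 0 0.012; 0 0 0 0 0.02; 0 0 0 0 0.03; 0 0 0 0 0.04; 0 0 0 0 0.04")

```text
clock: 19.57
tcp_pos: [0.5464, -0.1872, 0.0715]
tcp_rot: [-0.0, 0.577, 0.817, -0.0]
ft_force: [-0.1, 0.3, -0.1]
width: 0.04
finger_force: 0.0
```

arm_command(increments="0 0 -0.005 0 0.04; 0 0 -0.02 0 0.04; 0 0 -0.045 0 0.04; 0 0 -0.08 0 0.04; 0 0 -0.11 0 0.04")

```text
clock: 19.98
tcp_pos: [0.5462, -0.1871, 0.1834]
tcp_rot: [-0.0, 0.577, 0.817, -0.0]
ft_force: [0.9, -1.1, 0.6]
width: 0.04
finger_force: 0.0
```

arm_command(increments="0.01 0 -0.01 0 0.04; 0.03 0 -0.02 0 0.04; 0.06 0 -0.03 0 0.04; 0.08 0 -0.03 0 0.04; 0.08 0 -0.03 0 0.04")

```text
clock: 20.4
tcp_pos: [0.5184, -0.1087, 0.2123]
tcp_rot: [-0.0, 0.576, 0.818, 0.0]
ft_force: [0.5, 0.2, -0.1]
width: 0.0403
finger_force: 0.0
```

Run:
```python
from h import *
loc()
s,_=snap('scene','s4');d,_=snap('side','d4')
e=cv2.resize(s[255:365,340:450],(400,400),interpolation=cv2.INTER_CUBIC)
f=cv2.resize(d[130:200,280:350],(400,400),interpolation=cv2.INTER_CUBIC)
cv2.imwrite('pics/crop4.png',np.hstack([e,f])[:,:,::-1])
```

```text
t 20.4 fwd 0.0821 lat -0.0010 z 0.2123 yaw 19.68 Ftool [0.01 0.51 0.13] mom [-0.012  0.062 -0.023]
```

View pics/crop4.png

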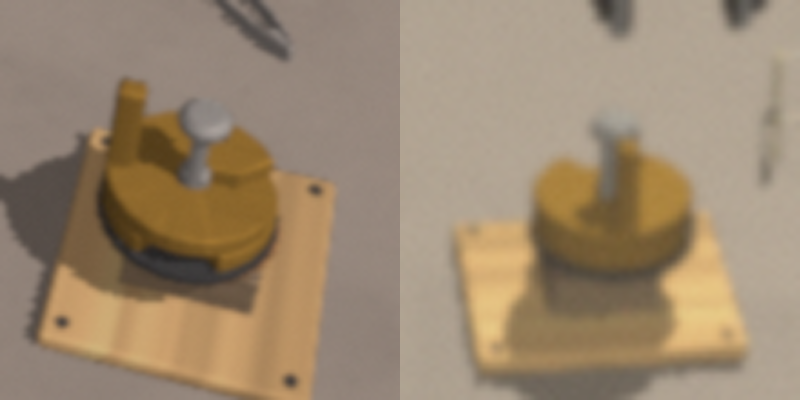

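The weight lies flat on the first weight around the shaft. Its fin is at (130,120), its slot opens on the far side at (260,165), crosswise to the lower slot at (185,260), and the gripper is clear.

```bash
python3 -c "
from workcell import manip
print(manip.sign_off())"
```

```text
the job is handed in; nothing more can be done
None
```

The job is handed in. The brass weight rests flat on the first weight around the shaft with its slot crosswise; the contact forces I read stayed under about 4 N, the gripper is clear, and it took about 20 s of the 72 s allowed. No verdict came back at sign-off.

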